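# Uncap the dive light and click it home in its tilted charging pocket

### The arm

A 6-joint arm with a two-finger parallel gripper is mounted at the origin on the work surface. World frame = base frame: x ahead of the robot, y to its left, z up, the work surface at z = 0. Lengths are in mm, angles in rad, forces in N, time in s.
With the tool pointing down it reaches from about 400 to 825 mm from the base axis. Payload 7 kg.
Tool frame: the origin (TCP) lies between the finger pads; the fingertips stand 17 mm ahead of it and the grasp point (between the pads) lies 2 mm behind it; z points along the fingers, y is the direction in which the jaws open and shut (so a half turn about z gives the same grasp; the last joint's range is limited). The gripper opens to 88 mm and grips with 3 to 60 N. Pads are 19 mm wide; open, the fingers measure 130 mm over their backs; the gripper's body (78 mm by 193 mm) begins 47 mm behind the grasp point.
Start: joints at [1.472, 0.359, 0.012, 0, -1.224, -0.288], TCP at [254.635, 625.105, 243.561] pointing down, gripper open.
Joint ranges: [-3.07, 3.07], [-1.43, 2.12], [-1.02, 1.25], [-3.03, 1.67], [-3.05, -0], [-3.03, 3.03]. Speed limits (rad/s): [2.39, 2.39, 3.01, 3.14, 3.14, 3.14].

### API

Orientations are given as a rotation vector (axis times angle).
In Python, from plant import telemetry, vision, r gives the robot as it stands. The module is installed in compiled form; this text tells all that it offers.
- The arm moves only by the shell command python3 -m jog 'ROWS' [FORCE]. ROWS is text: rows parted by semicolons, each of 7 numbers parted by spaces: the shift along the tool's x, y, z in m, then the turn, a rotation vector about the tool's x, y, z in rad, then the gripper command: -1 is fully open, 1 is shut, values between are in proportion. In form: dx dy dz ax ay az gripper; .... A call has 1 to 12 rows; each row shifts and turns the commanded pose from where the row before left it, along the tool's axes as they then stand; what a row does not reach is not made up. A row lasts 1/12 s, in which the tool goes at most 41.7 mm and 7.16 degrees, less where a joint would pass 70% of its speed; a pose out of reach is approached as far as the arm can. A call is refused whole if a number of a shift passes 0.0417 or a number of a turn 0.125, either way. A call with a gripper value outside its range is refused whole. The fingers move at their own pace and stop on an object; FORCE is the grip in N (left out, the last holds). Time passes only in rows, so rows that do not move let the fingers close. It gives the time, the measured TCP pose, the force and the opening at its end, in the units of the state.
- telemetry.get_obs(): the state, without advancing time (a new reading comes with each control period).
- vision.snapshot(name): name is "scene" or "top" or "wrist"; returns a dict with "img" (480x640x3 uint8, blue, green, red), "intrinsics" (3x3 intrinsics, pixels), "R" (3x3) and "t" (3): a world point X has camera coordinates R X + t; the wrist camera has in their place "T_tool_cam" (4x4, takes a point from camera to tool coordinates, whose origin is the TCP and whose axes are the flange's). Camera axes: x right, y down, z forward; pixel columns grow to the right and rows downward; lengths in mm; the calibration is good to about 2 mm. A picture is of the moment at which its call begins: read the wrist's pose just before it. There is no depth.
- r.close_job(): hands the job in, once; it reports no verdict.
The state is a dict: "clock": time; "joint_pos": joint angles; "joint_vel": joint speeds; "joint_torque": joint torques, N m; "tool_pos": TCP position; "eef_rot": TCP orientation; "contact_force": force on the tool from outside, world axes, zero at the start; "torque": the same for the moment, N m; "width": finger opening in mm.
Only numpy, scipy, OpenCV 4.12 (cv2) and the standard library are available. Lean on these libraries where they do the work, as an engineer would, in place of code of your own. Each camera call takes 0.05 s, during which the arm holds its last target. There are 200 camera calls.

### The job

Put the dive light on charge: first lift its red lens cap off and lay the cap flat, open side down, in the round well of the shell dish on the cabinet top, while the light stays standing on the table. Then seat the light tail-first in the white charging pocket in the tilted-out bin, either way round, square to the pocket and pressed down past its two sprung clips until its base sits flat on the pocket floor. Let go, and leave the dish, the mask box and the fin buckle where they are.

Things in the scene. Friction and masses are not known exactly. Their poses are not given: they have to be found in the camera images.
- light: Dive light standing on its tail, 108 mm tall, 0.24-0.38 kg. Origin: centre of flat underside; z up to the lens. Orange base 60 (x) x 42 (y) x 14 mm, its x ends half-round (7 mm radius, axis y); black rubber body 50 (x) x 38 (y) mm, z 14 to 84, flat sides to grip across y, best at z 70 to 80; round head 32 mm dia., z 84 to 108. Same after a half turn about z.
- cap: Red lens cap sitting loose over the light's head, 0.04 kg. Origin: centre of the skirt's underside; z up. Skirt 42 mm outside, 36 mm inside diameter, cavity 16 mm deep: it lifts straight off after 16 mm. Closed disc z 16 to 20 mm; on it a pull tab 32 (x) x 12 (y) mm, z 19 to 39 mm: pinch it across the cap's y.
- dish: Loose white ceramic shell-shaped dish, 0.4 kg, on the cabinet top. Origin: centre of its underside. Round cup 80 mm outside diameter, 18 mm high, with a scalloped fringe on its +x side up to 25 mm high, reaching 65 mm from the centre.
- dish_well (a point): Centre of the flat round floor of the dish's well, 6 mm above the dish's underside. The well is 70 mm across; its rim stands 12 mm above this floor.
- pocket (a point): Centre of the pocket's floor in the white dock (90 x 74 mm) fixed in the bin. z points out along the pocket's axis, leaning to the cabinet's front by the bin's angle; x runs up the slope, y along the bin. Pocket 63 (x) x 45 (y) mm, 20 mm deep, 3 mm chamfer at the mouth: the light's base has 1.5 mm play on every side. Its x ends hold the clips.
- clip_low (a joint): Outward travel (m, 0 at rest, up to 0.006) of the sprung steel roller at the pocket's -x end: radius 3 mm, axis along y, centre 12 mm above the floor, 3 mm proud of the wall. The base stops on the two rollers about 10 mm short of home; some 7 to 13 N along the axis pushes it past, then they rest on the base's ends and hold it down.
- clip_high (a joint): The same for the like roller at the pocket's +x end.
- bin (a joint): Opening angle (rad) of the plywood tilt-out bin: 0 shut; stands between 0.45 and 0.7; a stiff friction stay (8 N m) holds it. Hinge along y at the cabinet's front lower edge, 30 mm up. From the pocket's axis: side wall 65 mm away at +y, 55 mm above the pocket floor; front panel 72 mm away at -x, 95 mm above it; at -y two strapped snorkels, lower than the dock.
- cabinet: Low white cabinet fixed on the table, 420 mm wide (y). Origin: middle of its front lower edge; x runs to its back, so its front, with the bin, faces the robot's right. Its wooden top, 170 mm above the table, lies from x = 90 to 220 mm and carries the dish and the buckle.
- mask_box: Bystander: closed clear mask box, 170 (x) x 100 (y) x 90 mm high, 0.6 kg, on the table. Origin: centre of its underside.
- buckle: Bystander: blue plastic fin-buckle spare, 50 (x) x 36 (y) x 10 mm high, 0.03 kg, on the cabinet top. Origin: centre of its underside.
Mind the look-alikes: they are no part of the job. Leave any green look-alike of the light alone. There is more than one size of the dish; the job needs the larger.

How it is judged (in metres and radians):
On the way, in this order (a step that is already met when the one before it is completed fails the run):
1. the cap lies flat in the well of the dish, let go, while the light still stands on the table (horizontal distance between cap and dish_well below 0.015 m and z of cap in the frame of dish_well between -0.004 and 0.005 m and angle between cap's own z axis and vertical below 0.15 rad and contact force between the fingers and cap below 0.05 N and height (world z) of light below 0.01 m and angle between light's own z axis and vertical below 0.1 rad), for 0.2 s.
2. the light is pressed home past the clips onto the pocket floor (distance between light and pocket below 0.005 m and z of light in the frame of pocket below 0.003 m and angle between the z axis of light and the z axis of pocket, either way round below 0.07 rad and angle between the x axis of light and the x axis of pocket, either way round below 0.09 rad), for 0.1 s.
At the end, for the whole second after the job is handed in: Cap flat (0.15 rad) in the dish's well, within 15 mm of its centre and 5 mm of its floor. Light's underside centre within 5 mm of the pocket floor's centre and less than 3 mm above it, axis within 0.07 rad and sides within 0.09 rad of the pocket's. Both at rest (all of step 2 and horizontal distance between cap and dish_well below 0.015 m and z of cap in the frame of dish_well between -0.004 and 0.005 m and angle between cap's own z axis and vertical below 0.15 rad and linear speed of each of light, cap below 0.02 m/s); the robot touches nothing.
It fails at once if the mask box is shifted by more than 30 mm (distance of mask_box from where it was at the start of the episode above 0.03 m).
It fails at once if the fin buckle is shifted by more than 30 mm (distance of buckle from where it was at the start of the episode above 0.03 m).
It fails at once if the dish is shifted by more than 30 mm (distance of dish from where it was at the start of the episode above 0.03 m).
It also fails if it takes over 61 s, if anything falls off the work surface, if the arm or the gripper's body presses on something with over 40 N, if the wrist force passes 120 N, or if a joint passes its speed limit or range.

## Working session

There is one attempt and no reset: what is moved stays moved. The work goes in short steps, Python scripts to look and compute and a shell command to move; the robot and the scene stay as the last step left them, time stands still between calls to the robot, and variables do not carry over. Pictures are saved under pics/ and viewed, about 8 in all and at most 12, crops included, and the job is handed in when it is done.

```bash
mkdir -p pics; python3 - <<'E'
from plant import telemetry, vision
import cv2, numpy as np
np.set_printoptions(precision=4,suppress=True)
o=telemetry.get_obs()
print({k:o[k] for k in('clock','tool_pos','eef_rot','contact_force','width')})
for n in('scene','top'):
    s=vision.snapshot(n); cv2.imwrite(f'pics/{n}0.png',s['img']); print(n,s['intrinsics'],s['R'],s['t'])
    np.savez(f'{n}0.npz',K=s['intrinsics'],R=s['R'],t=s['t'])
s=vision.snapshot('wrist');print(s['intrinsics'],s['T_tool_cam'])
E
```

```text
{'clock': 0.0, 'tool_pos': array([254.485 , 624.6912, 242.638 ]), 'eef_rot': array([ 3.0814, -0.6037, -0.0003]), 'contact_force': array([-0.4227, -0.5445, -0.3439]), 'width': 87.15026578214214}
scene [[550.3363   0.     312.6635]
 [  0.     550.3363 231.6594]
 [  0.       0.       1.    ]] [[ 0.6197  0.7848 -0.0032]
 [ 0.4522 -0.3604 -0.8159]
 [-0.6415  0.5041 -0.5782]] [-315.6147 -141.3399 1607.9481]
top [[623.3857   0.     318.2743]
 [  0.     623.3857 237.6086]
 [  0.       0.       1.    ]] [[-0.0145 -0.9998  0.0152]
 [-0.994   0.0128 -0.1086]
 [ 0.1084 -0.0167 -0.994 ]] [  -2.0688  522.6751 1242.1058]
[[423.5439   0.     315.0466]
 [  0.     423.5439 242.3687]
 [  0.       0.       1.    ]] [[   0.0004   -0.9665   -0.2568   69.6741]
 [   1.        0.0005   -0.0004   -0.5742]
 [   0.0005   -0.2568    0.9665 -140.0953]
 [   0.        0.        0.        1.    ]]
```

View pics/scene0.png

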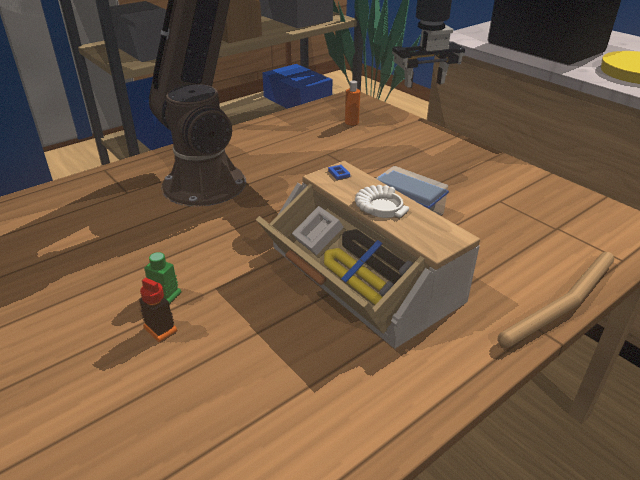

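View pics/top0.png

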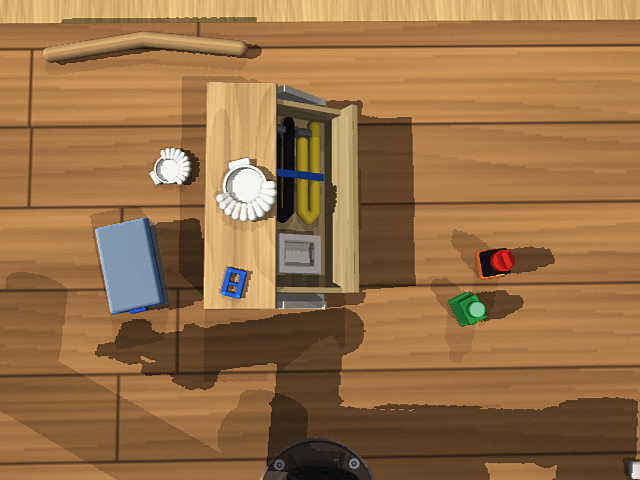

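The scene view shows the light at (157,312) with its green look-alike just behind it, and the cabinet with the bin open. In the top view the red cap is at (502,260), the green light at (470,308), the big dish at (246,187), the pocket at (299,253) and the buckle at (234,283). The mask box and the small dish stand behind the cabinet. I'll enlarge these next.

```bash
cat > h.py <<'E'
import numpy as np, cv2
np.set_printoptions(precision=4,suppress=True)
def cam(n): d=np.load(f'{n}0.npz'); return d['K'],d['R'],d['t']
def ray(n,u,v):
    K,R,t=cam(n); return -R.T@t, R.T@np.linalg.solve(K,[u,v,1.])
def px2w(n,u,v,z):
    c,d=ray(n,u,v); return c+d*(z-c[2])/d[2]
def proj(n,X):
    K,R,t=cam(n); p=K@(R@np.asarray(X,float)+t); return p[:2]/p[2]
def tri(obs):  # [(cam,u,v)...] least squares point
    A=np.zeros((3,3));b=np.zeros(3)
    for n,u,v in obs:
        c,d=ray(n,u,v); d=d/np.linalg.norm(d); P=np.eye(3)-np.outer(d,d); A+=P;b+=P@c
    return np.linalg.solve(A,b)
E
python3 - <<'E'
import cv2,numpy as np
def crop(f,x,y,w,h,s):
    c=cv2.resize(cv2.imread(f)[y:y+h,x:x+w],None,fx=s,fy=s,interpolation=cv2.INTER_CUBIC)
    for i in range(0,w,10):
        if (x+i)%20==0: cv2.line(c,(i*s,0),(i*s,5),(0,255,255),1); cv2.putText(c,str(x+i),(i*s,14),0,.35,(0,255,255),1)
    for j in range(0,h):
        if (y+j)%20==0: cv2.line(c,(0,j*s),(5,j*s),(0,255,255),1); cv2.putText(c,str(y+j),(6,j*s+4),0,.35,(0,255,255),1)
    return c
a=crop('pics/top0.png',200,140,160,150,5)   # 800x750 -> too tall
a=crop('pics/top0.png',200,150,160,120,5)
cv2.imwrite('pics/c1.png',a)
b=crop('pics/top0.png',440,230,80,100,5); c=crop('pics/scene0.png',125,245,80,100,5)
d=np.hstack([b,c]); cv2.imwrite('pics/c2.png',d)
e=crop('pics/scene0.png',250,150,160,120,5); cv2.imwrite('pics/c3.png',e)
E
```

```text
(no output)
```

View pics/c1.png

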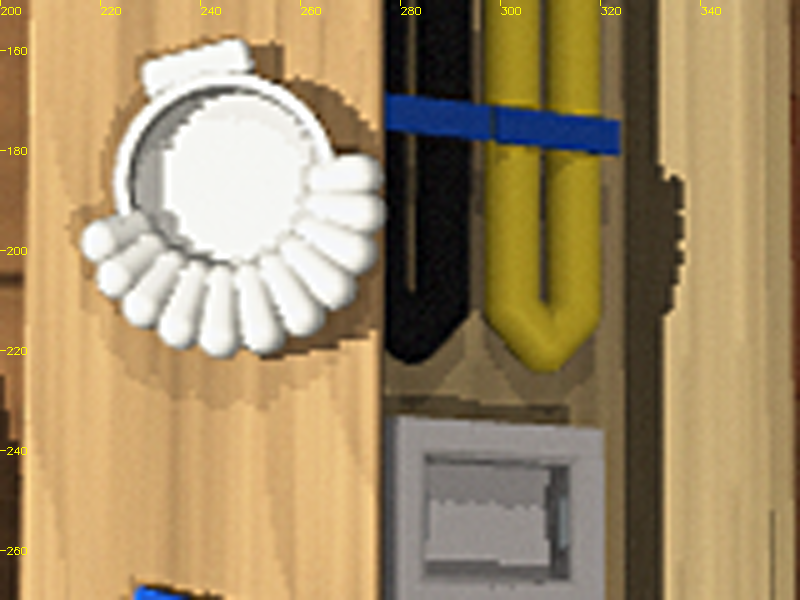

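View pics/c2.png

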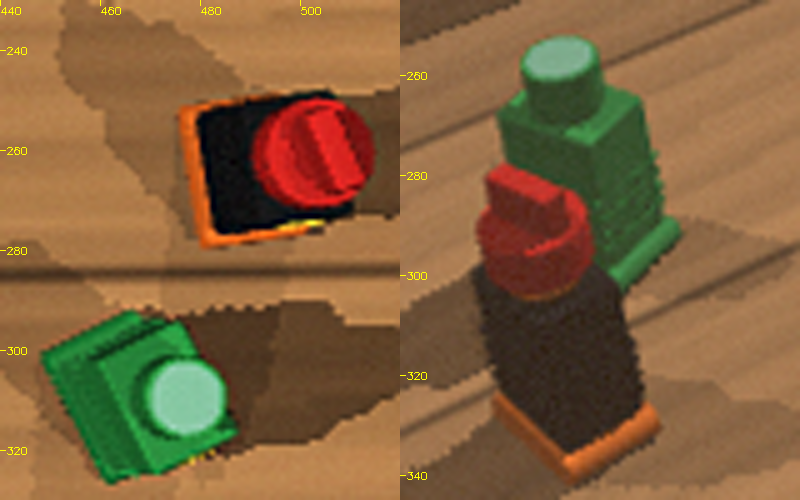

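View pics/c3.png

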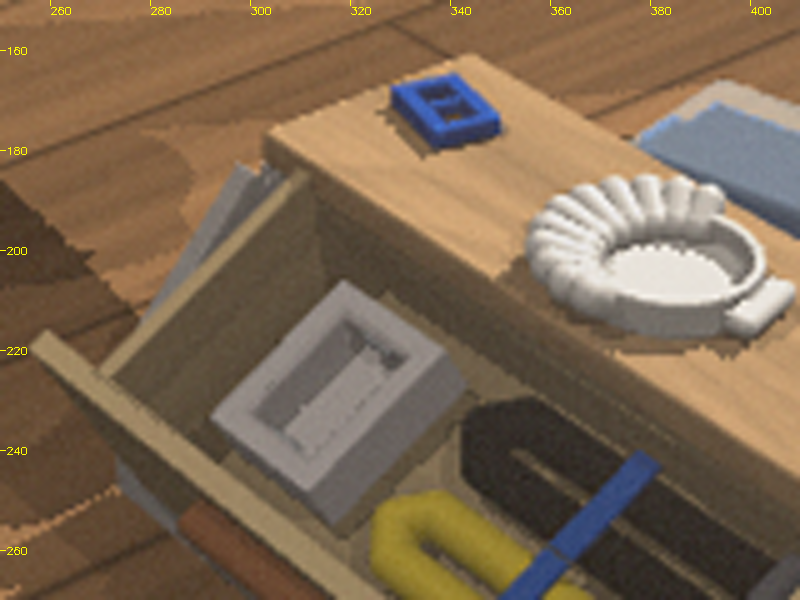

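The crops show the dish and its fringe, the dock mouth with corners near (285,240), (312,243), (312,265) and (285,265), the light's base corners near (475,251) and (480,279), and the cap tab along (501,253)-(511,268).

```bash
python3 - <<'E'
from h import *
print('light base corners', px2w('top',475,251.5,7),px2w('top',480,279.3,7))
print('cap tri', tri([('top',502,260.5),('scene',151.5,293)]))
print('cap disc c top z112', px2w('top',501.5,260,112))
print('tab tri', tri([('top',506.5,259.5),('scene',149.5,281.5)]))
for u,v in[(500.5,253),(510.5,267.5)]: print('tab end',px2w('top',u,v,131))
print('green head', px2w('top',477,309.5,108),'base corners',px2w('top',448.5,301.5,7),px2w('top',462,326,7), px2w('top',486.5,317,14))
print('dish well inner circle', px2w('top',246,184.5,188), [px2w('top',*p,188)[:2] for p in((226,184),(265,184),(246,167),(246,203))])
print('scene well', px2w('scene',383,201.5,188))
# cabinet top edges
print('cab top edge',[px2w('top',*p,170)[:2] for p in((277,84),(277,307),(207,83),(204,308))])
# dock outer corners top/scene
D={'upL':((279.5,233.5),(342.5,232)),}
obs={'A top-left(top) ':((278,233),(343,221.5)),}
E
```

```text
light base corners [ 491.7633 -334.4996    7.    ] [ 434.0168 -342.454     7.    ]
cap tri [ 465.4936 -362.4295   98.6385]
cap disc c top z112 [ 466.1169 -356.159   112.    ]
tab tri [ 465.4756 -361.6236  127.4946]
tab end [ 477.9851 -348.9562  131.    ]
tab end [ 450.5216 -366.4955  131.    ]
green head [ 373.1524 -306.435   108.    ] base corners [ 389.3485 -275.4673    7.    ] [ 339.0456 -301.3484    7.    ] [ 356.7365 -350.5564   14.    ]
dish well inner circle [602.7141 121.7684 188.    ] [array([604.0367, 157.5764]), array([603.2338,  87.7147]), array([634.6988, 121.7072]), array([569.116 , 121.8328])]
scene well [603.2793 117.3202 188.    ]
cab top edge [array([795.2217,  65.6974]), array([383.4288,  68.7053]), array([798.298 , 195.4149]), array([383.5452, 198.7369])]
```

```bash
R="0.0414 0.003 0 0 0 0.0657 -0.4"; python3 -m jog '0.0414 0.003 0 0 0 0.0657 -0.4;0.0414 0.003 0 0 0 0.0657 -0.4;0.0414 0.003 0 0 0 0.0657 -0.4;0.0414 0.003 0 0 0 0.0657 -0.4;0.0414 0.003 0 0 0 0.0657 -0.4;0.0414 0.003 0 0 0 0.0657 -0.4;0.0414 0.003 0 0 0 0.0657 -0.4;0.0414 0.003 0 0 0 0.0657 -0.4;0.0414 0.003 0 0 0 0.0657 -0.4;0.0414 0.003 0 0 0 0.0657 -0.4;0.0414 0.003 0 0 0 0.0657 -0.4;0.0414 0.003 0 0 0 0.0657 -0.4'
python3 -m jog '0.0414 0.003 0 0 0 0.0657 -0.4;0.0414 0.003 0 0 0 0.0657 -0.4;0.0414 0.003 0 0 0 0.0657 -0.4;0.0414 0.003 0 0 0 0.0657 -0.4;0.0414 0.003 0 0 0 0.0657 -0.4;0.0414 0.003 0 0 0 0.0657 -0.4;0.0414 0.003 0 0 0 0.0657 -0.4;0.0414 0.003 0 0 0 0.0657 -0.4;0.0414 0.003 0 0 0 0.0657 -0.4;0.0414 0.003 0 0 0 0.0657 -0.4;0.0414 0.003 0 0 0 0.0657 -0.4;0.0414 0.003 0 0 0 0.0657 -0.4'
```

```text
clock: 1.15
tool_pos: [586.4, 268.2, 243.1]
eef_rot: [2.611, -1.746, -0.0]
contact_force: [1.0, 0.7, -0.1]
width: 61.6
clock: 2.15
tool_pos: [566.3, -216.9, 243.2]
eef_rot: [1.741, -2.615, -0.0]
contact_force: [0.8, 0.4, 0.3]
width: 61.0
```

```bash
cat >> h.py <<'E'
from scipy.spatial.transform import Rotation as Rot
def down(jaw,tilt=0):
    """tool pointing down, jaw (tool y) yaw = jaw"""
    y=np.array([np.cos(jaw),np.sin(jaw),0]); z=np.array([0,0,-1.]); return np.column_stack([np.cross(y,z),y,z])
def goal(p,R):
    """tool-frame shift (in the current frame) then turn (rotvec tool axes) to reach p [mm], R"""
    from plant import telemetry
    o=telemetry.get_obs(); R0=Rot.from_rotvec(o['eef_rot']).as_matrix()
    d=R0.T@(np.asarray(p)-o['tool_pos'])/1000; w=Rot.from_matrix(R0.T@R).as_rotvec()
    n=max(np.abs(d).max()/.0417,np.linalg.norm(d)/.0417,np.linalg.norm(w)/.125)
    print('t',round(o['clock'],2),'shift',d,'turn',w,'minrows %.1f'%n,'joints',o['joint_pos'],'F',o['contact_force'],'w',round(o['width'],1)); return d,w
E
python3 - <<'E'
from h import *
goal([466,-359,243],down(-1.004))
E
```

```text
t 2.15 shift [0.1698 0.0377 0.0003] turn [ 0.0005  0.0005 -2.5337] minrows 20.3 joints [-0.0439  0.2474 -0.1463  0.     -1.1776 -0.3522] F [0.7909 0.4137 0.3318] w 61.0
```

```bash
python3 -m jog '0.034 0.0075 0 0 0 0 -0.4;0.034 0.0075 0 0 0 0 -0.4;0.034 0.0075 0 0 0 0 -0.4;0.034 0.0075 0 0 0 0 -0.4;0.034 0.0075 0 0 0 0 -0.4;0 0 0 0 0 0.1216 -0.4;0 0 0 0 0 0.1216 -0.4;0 0 0 0 0 0.1216 -0.4;0 0 0 0 0 0.1216 -0.4;0 0 0 0 0 0.1216 -0.4;0 0 0 0 0 0 -0.4'
cat >> h.py <<'E'
def wsnap(f,box=None,s=1):
    from plant import telemetry,vision
    o=telemetry.get_obs(); s_=vision.snapshot('wrist'); cv2.imwrite(f,s_['img'])
    T=np.eye(4);T[:3,:3]=Rot.from_rotvec(o['eef_rot']).as_matrix();T[:3,3]=o['tool_pos']
    M=np.linalg.inv(T@s_['T_tool_cam']); return s_['intrinsics'],M[:3,:3],M[:3,3]
def save(n,c): np.savez(f'{n}0.npz',K=c[0],R=c[1],t=c[2])
E
python3 - <<'E'
from h import *
save('w1',wsnap('pics/w1.png'))
goal([466,-359,200],down(-1.004+np.pi))
E
```

```text
clock: 3.07
tool_pos: [467.1, -357.7, 243.3]
eef_rot: [0.874, -3.017, -0.001]
contact_force: [0.9, 0.6, 0.2]
width: 61.3
t 3.12 shift [ 0.0018 -0.0005  0.0434] turn [ 0.0004 -0.0002  0.0051] minrows 1.0 joints [-0.3214  0.2177 -0.1852 -0.0002 -1.1683 -0.6775] F [-0.0949 -0.1238 -0.7422] w 61.5
```

View pics/w1.png

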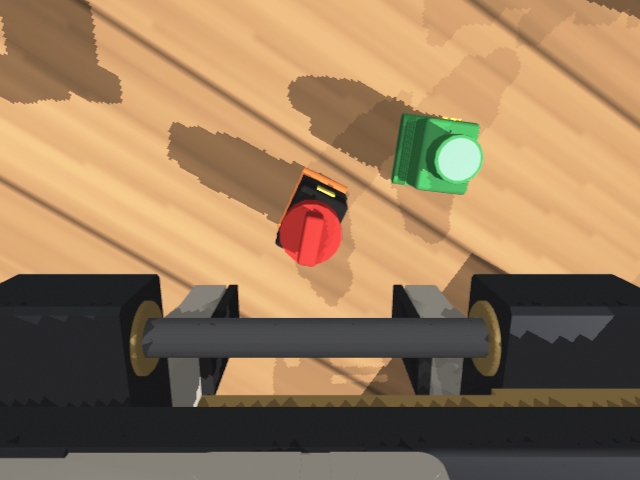

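The wrist view shows the cap disc centred near (311,234), with its tab running from about (315,213) to (309,262). The fingers are at the bottom of the frame.

```bash
python3 - <<'E'
from h import *
print('proj cap disc',proj('w1',[466,-359,112]),'tab',proj('w1',[466,-359,131]), 'tcp', proj('w1',[467,-358,243]))
print('disc', px2w('w1',310.5,235,112))
im=cv2.imread('pics/w1.png').astype(int); b,g,r_=im[...,0],im[...,1],im[...,2]
m=((r_>120)&(g<100)&(b<100)).astype(np.uint8); n,l,st,c=cv2.connectedComponentsWithStats(m); print(st[1:][st[1:,4]>200])
s=cv2.resize(cv2.imread('pics/w1.png')[150:280,260:370],None,fx=4.6,fy=4.6,interpolation=cv2.INTER_CUBIC)
cv2.imwrite('pics/w1c.png',s)
E
```

```text
proj cap disc [314.4077 233.8068] tab [314.3966 241.114 ] tcp [315.1359 323.4216]
disc [ 468.0637 -360.7459  112.    ]
[[ 613    0   27   19  237]
 [  67   22   30   26  278]
 [   6   37  103   66  536]
 [ 375   97   61   20  378]
 [ 332  109   66   62 2218]
 [ 279  202   63   65 3008]]
```

View pics/w1c.png

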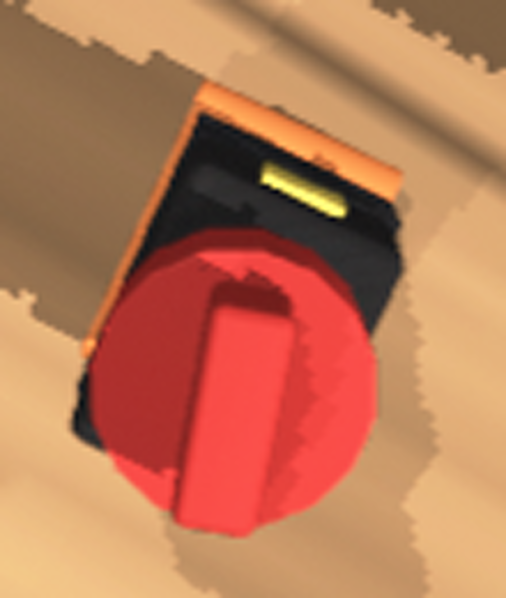

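```bash
python3 - <<'E'
from h import *
P=[px2w('w1',260+u/4.6,150+v/4.6,131) for u,v in((220,302),(295,320),(248,535),(178,522))]
c=np.mean(P,0); ax=(P[0]+P[1]-P[2]-P[3]); yaw=np.arctan2(ax[1],ax[0]); print('tab',c,yaw,np.linalg.norm(ax)/2,np.linalg.norm(P[0]-P[1]))
B=[px2w('w1',260+u/4.6,150+v/4.6,9) for u,v in((198,88),(403,176))]; e=B[1]-B[0]; print('base end',B,np.linalg.norm(e),'yaw',np.arctan2(e[1],e[0])+0)
n=np.array([-e[1],e[0],0])/np.linalg.norm(e); print('light ctr',np.mean(B,0)+30*n,np.mean(B,0)-30*n)
L=[px2w('w1',260+u/4.6,150+v/4.6,9) for u,v in((198,95),(90,340))];e=L[1]-L[0];print('side yaw',np.arctan2(e[1],e[0]))
goal([c[0],c[1],133],down(yaw-np.pi/2)); goal([c[0],c[1],133],down(yaw+np.pi/2))
E
```

```text
tab [ 467.3558 -360.562   131.    ] -2.774873430344431 30.721372325057125 10.192518954040484
base end [array([ 443.3732, -385.1163,    9.    ]), array([ 436.4971, -342.9526,    9.    ])] 42.720704200903256 yaw 1.7324551385630784
light ctr [ 410.3263 -368.8631    9.    ] [ 469.544  -359.2057    9.    ]
side yaw 0.1395073802552342
t 3.12 shift [ 0.0015 -0.0026  0.1104] turn [ 0.0004 -0.0002  0.2051] minrows 2.6 joints [-0.3214  0.2177 -0.1852 -0.0002 -1.1683 -0.6775] F [-0.0949 -0.1238 -0.7422] w 61.5
t 3.12 shift [ 0.0015 -0.0026  0.1104] turn [ 0.0003  0.0006 -2.9365] minrows 23.5 joints [-0.3214  0.2177 -0.1852 -0.0002 -1.1683 -0.6775] F [-0.0949 -0.1238 -0.7422] w 61.5
```

```bash
python3 -m jog '0.0015 -0.0026 0 0 0 0.1025 -0.4;0 0 0 0 0 0.1025 -0.4;0 0 0.035 0 0 0 -0.4;0 0 0.035 0 0 0 -0.4;0 0 0.03 0 0 0 -0.4;0 0 0.01 0 0 0 -0.4;0 0 0 0 0 0 -0.4'
python3 -m jog '0 0 0 0 0 0 0.5;0 0 0 0 0 0 1;0 0 0 0 0 0 1;0 0 0 0 0 0 1;0 0 0 0 0 0 1;0 0 0 0 0 0 1;0 0 0 0 0 0 1;0 0 0 0 0 0 1;0 0 0 0 0 0 1' 12
```

```text
clock: 3.7
tool_pos: [465.9, -360.0, 130.8]
eef_rot: [0.574, -3.084, -0.005]
contact_force: [-0.2, -0.1, 0.5]
width: 61.2
clock: 4.45
tool_pos: [467.6, -360.7, 133.7]
eef_rot: [-0.57, 3.089, -0.0]
contact_force: [-0.8, 0.1, -0.1]
width: 11.8
```

```bash
python3 -m jog '0 0 -0.004 0 0 0 1;0 0 -0.006 0 0 0 1;0 0 -0.008 0 0 0 1;0 0 -0.012 0 0 0 1;0 0 -0.025 0 0 0 1;0 0 -0.04 0 0 0 1;0 0 -0.04 0 0 0 1;0 0 0 0 0 0 1'
python3 - <<'E'
from h import *
o=__import__('plant').telemetry.get_obs()
goal([603,120,265],Rot.from_rotvec(o['eef_rot']).as_matrix())
from plant import vision
s=vision.snapshot('top'); a=s['img'][140:340,420:560]; s=vision.snapshot('scene'); b=s['img'][200:400,90:230]
cv2.imwrite('pics/lift.png',cv2.resize(np.hstack([a,b]),None,fx=2.8,fy=2.8))
E
```

```text
clock: 5.12
tool_pos: [470.4, -363.0, 278.5]
eef_rot: [-0.57, 3.08, -0.015]
contact_force: [1.3, -0.1, 1.4]
width: 11.8
t 5.12 shift [-0.2966  0.4036  0.0114] turn [0. 0. 0.] minrows 12.0 joints [-0.3263  0.1979 -0.1311  0.0036 -1.2289 -0.8795] F [ 1.2817 -0.1367  1.4032] w 11.8
```

View pics/lift.png

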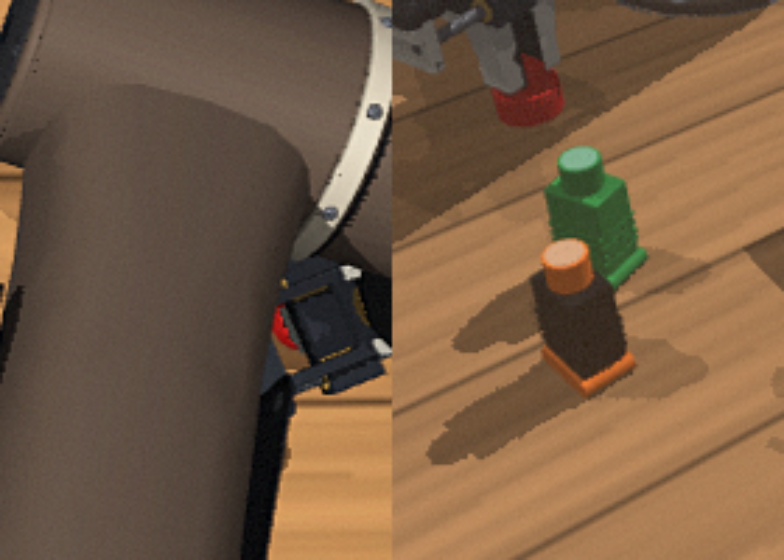

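The cap is off and held, and the light still stands with its bare orange head showing. Next, the dish.

```bash
python3 -m jog '-0.0228 0.031 0 0 0 0 1;-0.0228 0.031 0 0 0 0 1;-0.0228 0.031 0 0 0 0 1;-0.0228 0.031 0 0 0 0 1;-0.0228 0.031 0 0 0 0 1;-0.0228 0.031 0 0 0 0 1;-0.0228 0.031 0 0 0 0 1;-0.0228 0.031 0 0 0 0 1;-0.0228 0.031 0 0 0 0 1;-0.0228 0.031 0 0 0 0 1;-0.0228 0.031 0 0 0 0 1;-0.0228 0.031 0 0 0 0 1'
python3 -m jog '-0.0228 0.031 0 0 0 0 1;0 0 0 0 0 0 1;0 0 0 0 0 0 1'
python3 - <<'E'
from h import *
o=__import__('plant').telemetry.get_obs()
goal([603,120,222],down(0.367-np.pi/2))
save('w2',wsnap('pics/w2.png'))
E
```

```text
clock: 6.22
tool_pos: [589.9, 86.3, 268.0]
eef_rot: [0.57, -3.088, 0.0]
contact_force: [0.8, -1.0, -0.5]
width: 11.9
clock: 6.47
tool_pos: [600.2, 123.4, 267.1]
eef_rot: [0.574, -3.086, 0.001]
contact_force: [0.2, -0.7, -0.4]
width: 12.3
t 6.47 shift [-0.0015 -0.0042  0.0451] turn [ 0.0043 -0.0001 -3.1408] minrows 25.1 joints [ 0.5209  0.2448 -0.0944 -0.0003 -1.2342 -1.7239] F [ 0.2245 -0.6727 -0.3623] w 12.3
```

View pics/w2.png

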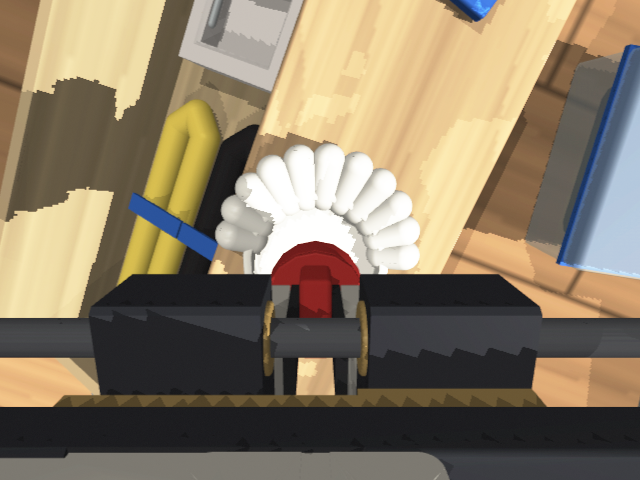

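The cap is held over the dish. The cup's side walls show at columns about 250 and 384 near row 262, and the far well edge at about row 210. I'll check these against the projection.

```bash
python3 - <<'E'
from h import *
c=np.array([602,120,188.])
print(proj('w2',c), proj('w2',c-[0,0,12]))
for y in (250,384): print(px2w('w2',y,262,188))
K,R,t=cam('w2')
# fringe symmetric axis: leftmost and rightmost scallops (220,240)&(418,255)
for u,v in((217,238),(419,258),(329,145)): print(px2w('w2',u,v,190))
a=[proj('w2',c+40*np.array([np.cos(q),np.sin(q),0])) for q in np.linspace(0,2*np.pi,13)]; print(np.array(a).round())
E
```

```text
[308.0082 260.7547] [308.3368 254.5133]
[613.9699  90.917  188.    ]
[587.8406 158.686  188.    ]
[606.966   70.4031 190.    ]
[578.5734 174.7472 190.    ]
[541.0266 108.0478 190.    ]
[[283. 324.]
 [319. 328.]
 [353. 314.]
 [376. 286.]
 [381. 250.]
 [367. 215.]
 [335. 192.]
 [296. 188.]
 [260. 204.]
 [238. 235.]
 [236. 272.]
 [252. 304.]
 [283. 324.]]
```

```bash
python3 -m jog '-0.0023 -0.0018 0 0 0 0 1;0 0 0.02 0 0 0 1;0 0 0.014 0 0 0 1;0 0 0.006 0 0 0 1;0 0 0 0 0 0 1;0 0 0 0 0 0 1'
python3 -m jog '0 0 0.003 0 0 0 1;0 0 0.002 0 0 0 1;0 0 0 0 0 0 1;0 0 0 0 0 0 1'
```

```text
clock: 7.02
tool_pos: [603.5, 119.8, 229.0]
eef_rot: [-0.569, 3.09, -0.001]
contact_force: [-0.3, -0.5, 0.4]
width: 11.7
clock: 7.35
tool_pos: [603.4, 120.7, 223.9]
eef_rot: [-0.57, 3.089, 0.0]
contact_force: [0.3, 0.3, -0.3]
width: 11.8
```

```bash
python3 -m jog '0 0 0.002 0 0 0 1;0 0 0.0015 0 0 0 1;0 0 0 0 0 0 1;0 0 0 0 0 0 1'
python3 -m jog '0 0 0.0015 0 0 0 1;0 0 0 0 0 0 1;0 0 0 0 0 0 1'; python3 -m jog '0 0 0.001 0 0 0 1;0 0 0 0 0 0 1;0 0 0 0 0 0 1';
```

```text
clock: 7.68
tool_pos: [603.3, 120.7, 219.9]
eef_rot: [0.57, -3.089, 0.0]
contact_force: [0.0, 0.2, 0.0]
width: 12.1
clock: 7.93
tool_pos: [603.3, 120.7, 218.5]
eef_rot: [0.57, -3.089, 0.0]
contact_force: [0.0, -1.0, -0.8]
width: 12.1
clock: 8.18
tool_pos: [603.5, 120.7, 217.7]
eef_rot: [-0.57, 3.089, -0.0]
contact_force: [-0.2, -0.4, 0.5]
width: 11.9
```

```bash
python3 -m jog '0 0 0.001 0 0 0 1;0 0 0 0 0 0 1;0 0 0 0 0 0 1'; python3 -m jog '0 0 0.001 0 0 0 1;0 0 0 0 0 0 1;0 0 0 0 0 0 1'; python3 -m jog '0 0 0.001 0 0 0 1;0 0 0 0 0 0 1;0 0 0 0 0 0 1'
```

```text
clock: 8.43
tool_pos: [603.5, 120.7, 217.7]
eef_rot: [-0.57, 3.088, -0.0]
contact_force: [-2.3, 0.1, 7.5]
width: 12.3
clock: 8.68
tool_pos: [603.6, 120.7, 217.6]
eef_rot: [-0.571, 3.087, -0.0]
contact_force: [-5.2, 0.0, 12.1]
width: 12.1
clock: 8.93
tool_pos: [603.8, 120.8, 217.3]
eef_rot: [-0.571, 3.087, -0.0]
contact_force: [-6.5, 1.4, 15.6]
width: 12.0
```

```bash
python3 -m jog '0 0 -0.0028 0 0 0 1;0 0 0 0 0 0 1;0 0 0 0 0 0 0.3;0 0 0 0 0 0 0.3;0 0 0 0 0 0 0.3;0 0 0 0 0 0 0.3;0 0 0 0 0 0 0.3;0 0 0 0 0 0 0.3'
python3 -m jog '0 0 -0.005 0 0 0 0.3;0 0 -0.015 0 0 0 0.3;0 0 -0.03 0 0 0 0.3;0 0 -0.03 0 0 0 0.3;0 0 -0.03 0 0 0 0.3;0 0 0 0 0 0 0.3'
python3 - <<'E'
from h import *
goal([468,-360,270],down(0.147-np.pi/2)); goal([468,-360,270],down(0.147+np.pi/2))
save('w3',wsnap('pics/w3.png'))
from plant import vision
s=vision.snapshot('top');
im=cv2.imread('pics/w3.png').astype(int)
m=((im[...,2]>120)&(im[...,1]<100)&(im[...,0]<100)).astype(np.uint8); n,l,st,c=cv2.connectedComponentsWithStats(m); print(st[1:][st[1:,4]>300],c[1:][st[1:,4]>300]); cc=c[1:][np.argmax(st[1:,4])]; print(px2w('w3',*cc,198))
print('expected disc centre px', proj('w3',[603.5,120.7,196]))
E
```

```text
clock: 9.6
tool_pos: [603.3, 120.7, 217.2]
eef_rot: [0.57, -3.089, 0.0]
contact_force: [-0.4, 0.3, -1.1]
width: 30.5
clock: 10.1
tool_pos: [605.7, 120.9, 334.9]
eef_rot: [-0.569, 3.079, 0.001]
contact_force: [0.2, 0.7, 1.7]
width: 31.0
t 10.1 shift [ 0.3012 -0.3998  0.0623] turn [-0.0149 -0.0001 -2.923 ] minrows 23.4 joints [ 0.5144  0.2155  0.0177  0.0027 -1.3632 -1.7202] F [0.1562 0.7366 1.6521] w 31.0
t 10.1 shift [ 0.3012 -0.3998  0.0623] turn [-0.0001  0.0102  0.2185] minrows 12.1 joints [ 0.5144  0.2155  0.0177  0.0027 -1.3632 -1.7202] F [0.1562 0.7366 1.6521] w 31.0
[[ 499   42   33   38  309]
 [   0   49   84   40  594]
 [ 493   81   41   39  912]
 [ 495  117   29   29  389]
 [ 467  183   39   24  387]
 [ 286  197   61   62 2778]] [[519.4304  53.7476]
 [ 40.096   68.0219]
 [513.3344 100.8388]
 [508.5964 130.3573]
 [487.3721 195.2041]
 [316.5083 227.4215]]
[602.3509 120.5124 198.    ]
expected disc centre px [316.1493 228.3765]
```

```bash
python3 -m jog '0.0292 -0.0158 0 0 0 0 0.3;0.0292 -0.0158 0 0 0 0 0.3;0.0292 -0.0158 0 0 0 0 0.3;0.0292 -0.0158 0 0 0 0 0.3;0 0 0 0 0 0 0.3;0 0 0 0 0 0 0.3'
cat > a.py <<'E'
from h import *
import sys
n=sys.argv[1]; save(n,wsnap(f'pics/{n}.png')); print(np.load(n+'0.npz')['t'], proj(n,[480,20,100]))
E
python3 a.py w4
python3 -m jog '0.012 -0.031 0 0 0 0 0.3;0.012 -0.031 0 0 0 0 0.3;0.012 -0.031 0 0 0 0 0.3;0 0 0 0 0 0 0.3;0 0 0 0 0 0 0.3'
python3 a.py w5
```

```text
clock: 10.7
tool_pos: [515.5, 18.8, 327.2]
eef_rot: [0.568, -3.09, -0.0]
contact_force: [0.7, 0.0, -0.5]
width: 30.9
[ 165.7412 -526.4774  343.9023] [330.912  172.1331]
clock: 11.17
tool_pos: [516.7, -80.6, 326.3]
eef_rot: [0.566, -3.088, -0.0]
contact_force: [-0.5, 0.9, -0.2]
width: 30.7
[ 258.5608 -493.0483  352.773 ] [436.7032 211.9016]
```

```bash
python3 - <<'E'
import cv2,numpy as np
def crop(f,x,y,w,h,s):
    c=cv2.resize(cv2.imread(f)[y:y+h,x:x+w],None,fx=s,fy=s,interpolation=cv2.INTER_CUBIC)
    for X in range(x-x%-20,x+w,20): cv2.line(c,(int((X-x)*s),0),(int((X-x)*s),6),(255,0,255),1); cv2.putText(c,str(X),(int((X-x)*s),16),0,.35,(255,0,255),1)
    for Y in range(y-y%-20,y+h,20): cv2.line(c,(0,int((Y-y)*s)),(6,int((Y-y)*s)),(255,0,255),1); cv2.putText(c,str(Y),(7,int((Y-y)*s)+4),0,.35,(255,0,255),1)
    return c
cv2.imwrite('pics/m.png',np.hstack([crop('pics/w4.png',260,100,160,200,2.5),crop('pics/w5.png',350,110,160,200,2.5)]))
E
```

```text
(no output)
```

View pics/m.png

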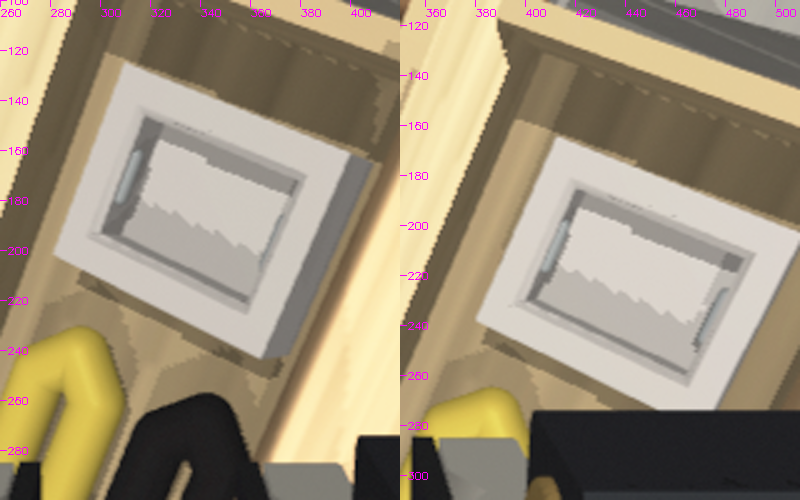

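Crop shows the dock's top face with corners near (309,125), (400,161), (365,243) and (281,202) in w4, plus the mouth chamfer corners, and the same features in w5. I'll fit the pocket pose to these.

```bash
cat > fit.py <<'E'
from h import *
from scipy.optimize import least_squares
A,B,C,D=[(-45,37,20),(45,37,20),(45,-37,20),(-45,-37,20)]
a,b,c,d=[(-34.5,25.5,20),(34.5,25.5,20),(34.5,-25.5,20),(-34.5,-25.5,20)]
f4=lambda u,v:(260+u/2.5,100+v/2.5); f5=lambda u,v:(350+u/2.5,110+v/2.5)
O=[('w4',A,f4(123,62)),('w4',B,f4(351,152)),('w4',C,f4(262,358)),('w4',D,f4(53,254)),
('w4',a,f4(147,108)),('w4',b,f4(307,176)),('w4',c,f4(248,313)),('w4',d,f4(88,236)),
('w5',A,f5(156,138)),('w5',B,f5(401,232)),('w5',D,f5(76,320)),
('w5',a,f5(175,180)),('w5',b,f5(357,252)),('w5',c,f5(290,387)),('w5',d,f5(113,303)),
('top',C,(279.4,234)),('top',D,(321,236)),('scene',C,(341,221)),('scene',D,(315,248)),('scene',B,(318.6,206.2)),('scene',A,(292.4,233))]
def RP(psi,th):
    xc=np.array([-np.sin(psi),np.cos(psi),0]); zc=np.array([0,0,1.])
    z=np.cos(th)*zc-np.sin(th)*xc; x=np.cos(th)*xc+np.sin(th)*zc; return np.column_stack([x,np.cross(z,x),z])
def res(p,S): 
    R=RP(p[3],p[4]); return np.concatenate([proj(n,R@np.array(X)+p[:3])-u for n,X,u in S])
if __name__=='__main__':
  for cs in(('w4','w5'),('w4',),('w5',),('top','scene'),('w4','w5','top','scene')):
    S=[o for o in O if o[0] in cs]; s=least_squares(res,[480,20,90,0,.55],args=(S,),loss='soft_l1')
    print(cs,s.x,'rms',np.sqrt(np.mean(res(s.x,S)**2)))
  print(res(s.x,O).reshape(-1,2).round(1).tolist())
E
python3 fit.py
```

```text
('w4', 'w5') [487.0155  38.2375  79.858   -0.0048   0.5112] rms 0.9570170150768165
('w4',) [488.3749  30.2005  55.2696  -0.0432  -0.1358] rms 2.5849820056121815
('w5',) [487.1401  38.9656  77.1801  -0.0023   0.4846] rms 0.6987925553056702
('top', 'scene') [484.6962  37.0311  78.7473  -0.0049   0.4772] rms 1.1830251539495331
('w4', 'w5', 'top', 'scene') [486.9429  38.0551  80.029   -0.005    0.5058] rms 1.0550486955079754
[[0.9, 0.2], [0.0, 0.0], [0.1, 0.1], [0.5, 0.2], [-3.7, -1.8], [0.6, -0.9], [0.3, 0.6], [-0.2, 0.3], [0.2, -0.7], [0.7, 0.4], [-0.0, 0.0], [-2.2, -1.4], [-0.5, 0.1], [-0.5, -0.1], [-0.1, 0.4], [-1.0, -1.9], [-1.4, -1.6], [-0.8, -0.9], [-2.4, 0.6], [1.0, -0.1], [0.5, 0.5]]
```

```bash
python3 - <<'E'
from fit import *
O=[o for o in O if o[1] is not a]
for cs in(('w4','w5'),('w5',),('w4','w5','top','scene')):
    S=[o for o in O if o[0] in cs]; s=least_squares(res,[487,38,80,0,.5],args=(S,),loss='soft_l1')
    cov=np.linalg.inv(s.jac.T@s.jac); print(cs,s.x,'rms',np.sqrt(np.mean(res(s.x,S)**2)),'sd(1px)',np.sqrt(np.diag(cov)))
goal([468,-360,200],down(0.147+np.pi/2)); 
E
```

```text
('w4', 'w5') [486.8925  37.7806  80.3018  -0.0036   0.5025] rms 0.4113870269292631 sd(1px) [0.3072 0.4691 1.7221 0.0056 0.021 ]
('w5',) [486.9736  38.3833  78.5519  -0.001    0.491 ] rms 0.3600306933947121 sd(1px) [0.4949 1.1065 5.1561 0.0085 0.0842]
('w4', 'w5', 'top', 'scene') [486.8475  37.6752  80.2286  -0.0038   0.4979] rms 0.760786764056324 sd(1px) [0.2773 0.4244 1.2183 0.0055 0.0185]
t 11.22 shift [ 0.1451 -0.2446  0.1265] turn [ 0.0003 -0.0016  0.2168] minrows 7.5 joints [ 0.2223  0.0618 -0.1817 -0.0003 -1.3289 -1.4293] F [ 0.0237 -0.3229  0.134 ] w 30.8
```

```bash
python3 -m jog '0.0208 -0.035 0 0 0 0 -0.4;0.0208 -0.035 0 0 0 0 -0.4;0.0208 -0.035 0 0 0 0 -0.4;0.0208 -0.035 0 0 0 0 -0.4;0.0208 -0.035 0 0 0 0 -0.4;0.0208 -0.035 0 0 0 0 -0.4;0.0208 -0.035 0 0 0 0 -0.4;0 0 0.04 0 0 0.1084 -0.4;0 0 0.04 0 0 0.1084 -0.4;0 0 0 0 0 0 -0.4;0 0 0 0 0 0 -0.4'
python3 a.py w6; python3 - <<'E'
from h import *
goal([468,-360,75],down(0.147+np.pi/2))
im=cv2.imread('pics/w6.png'); hsv=cv2.cvtColor(im,cv2.COLOR_BGR2HSV)
for z in(0,108): print(z,proj('w6',[468,-360,z]))
u,v=proj('w6',[468,-360,60]).astype(int); x,y=max(u-80,0),max(v-110,0)
cv2.imwrite('pics/w6c.png',cv2.resize(im[y:y+180,x:x+160],None,fx=3.3,fy=3.3,interpolation=cv2.INTER_CUBIC)); print(x,y)
E
```

```text
clock: 12.13
tool_pos: [467.5, -359.5, 245.8]
eef_rot: [0.239, -3.128, -0.003]
contact_force: [0.7, -1.5, 1.0]
width: 61.3
[ 425.7676 -426.7408  289.2201] [819.9945 324.3901]
t 12.18 shift [0.0007 0.0004 0.1733] turn [-0.0007 -0.0011  0.0069] minrows 4.2 joints [-0.3239  0.2191 -0.1722  0.0012 -1.1801 -1.0934] F [-0.24    0.2578  1.0522] w 61.3
0 [313.5601 207.7506]
108 [313.4674 235.3659]
233 110
```

View pics/w6c.png

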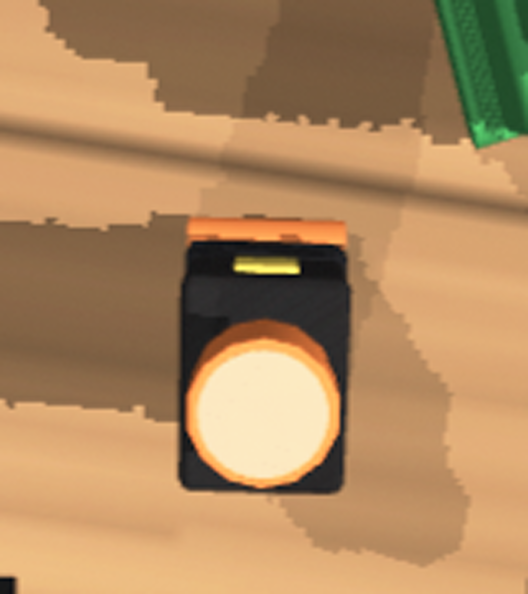

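Light confirmed square to the jaws to about 0.02 rad, with the head centre at about (313,234), within 1 mm of the plan. I'll descend and grip.

```bash
python3 -m jog '0.001 0.0004 0.03 0 0 0.018 -0.4;0 0 0.04 0 0 0 -0.4;0 0 0.04 0 0 0 -0.4;0 0 0.035 0 0 0 -0.4;0 0 0.02 0 0 0 -0.4;0 0 0.008 0 0 0 -0.4;0 0 0 0 0 0 -0.4;0 0 0 0 0 0 -0.4'
python3 -m jog '0 0 0 0 0 0 0;0 0 0 0 0 0 1;0 0 0 0 0 0 1;0 0 0 0 0 0 1;0 0 0 0 0 0 1;0 0 0 0 0 0 1;0 0 0 0 0 0 1;0 0 0 0 0 0 1' 45
python3 -m jog '0 0 -0.02 0 0 0 1;0 0 -0.04 0 0 0 1;0 0 -0.041 0 0 0 1;0 0 -0.041 0 0 0 1;0 0 -0.041 0 0 0 1;0 0 0 0 0 0 1;0 0 0 0 0 0 1'
```

```text
clock: 12.85
tool_pos: [469.0, -360.7, 76.7]
eef_rot: [-0.209, 3.132, -0.003]
contact_force: [0.9, 0.0, 0.1]
width: 61.1
clock: 13.52
tool_pos: [467.3, -360.6, 75.3]
eef_rot: [-0.205, 3.134, -0.001]
contact_force: [-1.3, 1.4, 6.8]
width: 37.9
clock: 14.1
tool_pos: [467.6, -360.6, 259.8]
eef_rot: [-0.204, 3.13, -0.003]
contact_force: [0.7, 0.8, -4.1]
width: 37.7
```

```bash
cat > pk.py <<'E'
from h import *
from fit import RP
P=np.array([486.9,37.7,80.2]); RPk=RP(-.004,.50)
def tool():  # tool z=-z_p, tool y=+y_p (world -x)
    y=RPk[:,1]; z=-RPk[:,2]; return np.column_stack([np.cross(y,z),y,z])
def at(h,off=75): return P+RPk[:,2]*(off+h)
E
python3 -m jog '0 0 0 0 0 -0.1175 1;0 0 0 0 0 -0.1175 1;0 0 0 0 0 -0.1175 1;0 0 0 0 0 -0.1175 1;0 0 0 0 0 -0.1175 1;0 0 0 0 0 -0.1175 1;0 0 0 0 0 -0.1175 1;0 0 0 0 0 -0.1175 1;0 0 0 0 0 -0.1175 1;0 0 0 0 0 -0.1175 1;0 0 0 0 0 -0.1175 1;0 0 0 0 0 -0.1175 1'
python3 -m jog '0 0 0 0 0 0 1;0 0 0 0 0 0 1'
python3 - <<'E'
from pk import *
goal(at(100),tool()); print(at(100),at(0))
E
```

```text
clock: 15.1
tool_pos: [465.6, -359.6, 254.6]
eef_rot: [2.192, -2.248, -0.007]
contact_force: [-0.2, 0.6, -3.5]
width: 37.8
clock: 15.27
tool_pos: [466.0, -359.8, 255.4]
eef_rot: [2.182, -2.259, -0.005]
contact_force: [0.4, -0.2, -3.1]
width: 37.7
t 15.27 shift [-0.3141 -0.0098  0.0221] turn [-0.0048 -0.4984 -0.0306] minrows 7.6 joints [-0.3261  0.2123 -0.1639 -0.0007 -1.1978  0.2918] F [ 0.3746 -0.187  -3.1218] w 37.7
[486.5644 -46.1988 233.7769] [486.7562   1.7434 146.0187]
```

```bash
python3 -m jog '-0.04 0 0 0 0 0 1;-0.04 0 0 0 0 0 1;-0.04 0 0 0 0 0 1;-0.04 0 0 0 0 0 1;-0.04 0 0 0 0 0 1;-0.04 0 0 0 0 0 1;0 0 0 0 -0.1 -0.006 1;0 0 0 0 -0.1 -0.006 1;0 0 0 0 -0.1 -0.006 1;0 0 0 0 -0.1 -0.006 1;0 0 0 0 -0.1 -0.006 1;0 0 0 0 0 0 1'
python3 - <<'E'
from pk import *
goal(at(100),tool())
E
```

```text
clock: 16.27
tool_pos: [473.8, -122.2, 255.0]
eef_rot: [-1.928, 1.944, 0.497]
contact_force: [1.0, -1.0, -3.3]
width: 37.5
t 16.27 shift [-0.0562 -0.0121  0.0555] turn [-0.0037  0.0066 -0.0034] minrows 1.9 joints [-0.255   0.1886 -0.0991 -0.4954 -1.4343  0.3533] F [ 0.9842 -1.0443 -3.2993] w 37.5
```

```bash
python3 -m jog '-0.0281 -0.006 0 0 0.0035 -0.002 1;-0.0281 -0.006 0 -0.002 0.003 -0.002 1;0 0 0.028 0 0 0 1;0 0 0.0275 0 0 0 1;0 0 0 0 0 0 1;0 0 0 0 0 0 1'
python3 - <<'E'
from pk import *
goal(at(100),tool())
E
```

```text
clock: 16.77
tool_pos: [485.1, -44.3, 234.1]
eef_rot: [-1.947, 1.943, 0.487]
contact_force: [0.6, 0.3, -2.2]
width: 37.7
t 16.77 shift [ 0.0019 -0.0015 -0.0006] turn [ 0.0003 -0.0075  0.0063] minrows 0.1 joints [-0.0958  0.1597 -0.1754 -0.5076 -1.3196  0.248 ] F [ 0.5683  0.2741 -2.1556] w 37.7
```

```bash
python3 -m jog '0.001 -0.0012 0.03 0 -0.004 0.003 1;0 0 0.025 0 0 0 1;0 0 0.013 0 0 0 1;0 0 0 0 0 0 1;0 0 0 0 0 0 1;0 0 0 0 0 0 1'
python3 a.py w7; python3 - <<'E'
from pk import *
goal(at(32),tool())
from plant import vision
a=cv2.imread('pics/w7.png'); print(proj('w7',P+RPk@[-31.5,0,20]),proj('w7',P+RPk@[-45,37,20]),proj('w7',P+RPk@[-45,-37,20]))
s=vision.snapshot('scene')['img']; cv2.imwrite('pics/s7.png',s)
u,v=proj('w7',P+RPk@[-31.5,0,20]).astype(int); y=min(max(v-75,0),330);x=u-100
A=cv2.resize(a[y:y+150,x:x+200],None,fx=4,fy=4,interpolation=cv2.INTER_CUBIC)[:,:]
A=A[:300] if 0 else A
b=cv2.resize(s[170:270,250:390],None,fx=3,fy=3,interpolation=cv2.INTER_CUBIC)
A=cv2.resize(a[y:y+150,x:x+200],(480,360),interpolation=cv2.INTER_CUBIC)
M=np.zeros((360,800,3),np.uint8); M[:,:480]=A; M[:300,480:800]=b[:,50:370]; cv2.imwrite('pics/m7.png',M); print(x,y)
E
```

```text
clock: 17.27
tool_pos: [488.8, -14.2, 176.5]
eef_rot: [-1.942, 1.939, 0.484]
contact_force: [0.4, 0.6, -2.9]
width: 38.0
[491.0901 -77.4632 288.6075] [333.9042 248.2677]
t 17.32 shift [0.0006 0.0022 0.0025] turn [-0.0058 -0.0036  0.0068] minrows 0.1 joints [-0.0442  0.2041 -0.2549 -0.5401 -1.1836  0.2721] F [ 0.1047 -0.0058 -2.6213] w 37.6
[321.854  200.4601] [390.8565 176.1089] [253.4736 175.0669]
221 125
```

View pics/m7.png

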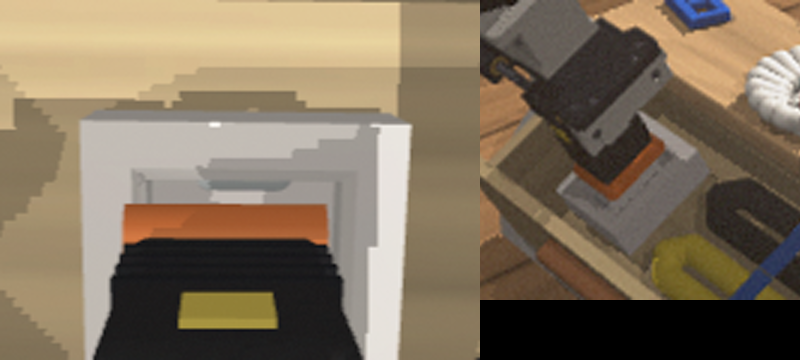

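The picture shows the base centred at column 225 and the pocket mouth at column 244, so the light needs to go about 4 mm along tool +y (world -x). It looks square otherwise. I'll check how noisy the pose readings are before correcting.

```bash
python3 -m jog '0 0.003 0 0 0 0 1;0 0 0 0 0 0 1'; for i in 1 2 3 4; do python3 -m jog '0 0 0 0 0 0 1' | sed -n 2,3p; done; python3 - <<'E'
from pk import *
goal(at(32),tool())
save('w8',wsnap('pics/w8.png'))
# orange base edge & dock columns along image rows
im=cv2.imread('pics/w8.png'); hsv=cv2.cvtColor(im,cv2.COLOR_BGR2HSV)
o=(hsv[...,0]<14)&(hsv[...,1]>130)&(hsv[...,2]>90)
for v in range(205,230,3):
    x=np.where(o[v,230:400])[0]+230; print(v,(x.min(),x.max(),len(x)) if len(x) else None)
g=cv2.cvtColor(im,cv2.COLOR_BGR2GRAY).astype(int)
for v in (185,190,195,200): d=np.diff(g[v,230:420]); i=np.where(abs(d)>14)[0]; print(v,[(int(k+230),int(d[k])) for k in i])
E
```

```text
clock: 17.53
tool_pos: [484.6, -13.7, 175.8]
eef_rot: [-1.942, 1.939, 0.486]
contact_force: [0.3, -0.7, -2.7]
width: 37.5
tool_pos: [484.8, -13.6, 175.6]
eef_rot: [-1.942, 1.939, 0.486]
tool_pos: [484.9, -13.5, 175.4]
eef_rot: [-1.942, 1.939, 0.486]
tool_pos: [484.9, -13.4, 175.3]
eef_rot: [-1.942, 1.939, 0.487]
tool_pos: [484.8, -13.4, 175.2]
eef_rot: [-1.942, 1.939, 0.487]
t 17.87 shift [ 0.0007 -0.0018  0.0008] turn [-0.0035 -0.0026  0.0064] minrows 0.1 joints [-0.0437  0.2011 -0.2628 -0.5415 -1.1817  0.274 ] F [-0.7497 -0.577  -3.0428] w 37.6
205 None
208 None
211 (np.int64(273), np.int64(356), 84)
214 (np.int64(273), np.int64(356), 84)
217 (np.int64(272), np.int64(356), 85)
220 (np.int64(272), np.int64(356), 85)
223 (np.int64(272), np.int64(357), 86)
226 (np.int64(273), np.int64(356), 9)
229 None
185 [(245, 20), (246, 16), (350, -19), (378, 41), (379, 32), (383, -37), (384, -82)]
190 [(245, 19), (246, 17), (339, -18), (378, 41), (379, 32), (383, -49), (384, -57)]
195 [(245, 21), (246, 20), (299, -20), (378, 42), (379, 32), (382, -17), (383, -56), (384, -34)]
200 [(245, 21), (246, 22), (267, -19), (378, 43), (379, 32), (382, -26), (383, -66), (384, -17)]
```

```bash
python3 - <<'E'
from pk import *
from plant import telemetry
o=telemetry.get_obs(); R=Rot.from_rotvec(o['eef_rot']).as_matrix(); p=o['tool_pos']
q=np.linspace(0,2*np.pi,73)
for off in(-1,0,1,2):
    rows=[proj('w8',p+R@[23+off+7*np.cos(a),0,75.3-7+7*np.sin(a)])[1] for a in q]; print(off,min(rows))
im=cv2.imread('pics/w8.png'); g=im[...,2].astype(int)-im[...,0]
print([ (v,int(g[v,315])) for v in range(203,214)])
gg=cv2.cvtColor(im,cv2.COLOR_BGR2GRAY); print([(v,int(gg[v,262])) for v in range(165,185)])
print(proj('w8',P+RPk@[-45,30,20]),proj('w8',P+RPk@[-45,-30,20]))
goal(at(32),tool())
E
```

```text
-1 212.54523383266368
0 210.58495861459798
1 208.61993991268454
2 206.65016048860767
[(203, 0), (204, 6), (205, 14), (206, 14), (207, 13), (208, 14), (209, 18), (210, 102), (211, 107), (212, 109), (213, 109)]
[(165, 194), (166, 130), (167, 117), (168, 117), (169, 118), (170, 122), (171, 131), (172, 133), (173, 133), (174, 137), (175, 165), (176, 189), (177, 190), (178, 189), (179, 190), (180, 189), (181, 189), (182, 188), (183, 190), (184, 190)]
[370.5239 175.891 ] [258.3194 175.0996]
t 17.92 shift [ 0.0007 -0.0018  0.0008] turn [-0.0034 -0.0026  0.0064] minrows 0.1 joints [-0.0437  0.2012 -0.2628 -0.5415 -1.1817  0.274 ] F [ 0.1623  0.3459 -3.2707] w 37.6
```

```bash
python3 -m jog '0.0002 0 0.006 0 0 0.005 1;0 0 0.006 0 0 0 1;0 0 0.004 0 0 0 1;0 0 0.003 0 0 0 1;0 0 0 0 0 0 1;0 0 0 0 0 0 1'
cat > q.py <<'E'
from pk import *
d,w=goal(at(0),tool()); from plant import telemetry
o=telemetry.get_obs(); print('F tool',Rot.from_rotvec(o['eef_rot']).as_matrix().T@o['contact_force'])
E
python3 q.py
python3 -m jog '0 0 0.002 0 0 0 1;0 0 0.002 0 0 0 1;0 0 0 0 0 0 1;0 0 0 0 0 0 1'; python3 q.py
```

```text
clock: 18.42
tool_pos: [484.7, -4.3, 158.0]
eef_rot: [-1.938, 1.945, 0.489]
contact_force: [-0.6, -0.4, -2.1]
width: 37.7
t 18.42 shift [ 0.0004 -0.002   0.0135] turn [-0.0026 -0.0026  0.0014] minrows 0.3 joints [-0.0273  0.217  -0.2843 -0.5519 -1.143   0.2766] F [-0.6385 -0.3693 -2.0982] w 37.7
F tool [1.327  0.6431 1.665 ]
clock: 18.75
tool_pos: [485.4, -2.6, 155.1]
eef_rot: [-1.938, 1.944, 0.487]
contact_force: [-1.2, -1.8, -0.7]
width: 37.4
t 18.75 shift [ 0.0005 -0.0013  0.01  ] turn [-0.0044 -0.0027  0.0016] minrows 0.2 joints [-0.0242  0.2197 -0.2879 -0.5543 -1.1345  0.2782] F [-1.2269 -1.8085 -0.7054] w 37.4
F tool [ 1.9282  1.2217 -0.2505]
```

```bash
python3 -m jog '0 0 0.002 0 0 0 1;0 0 0.002 0 0 0 1;0 0 0 0 0 0 1;0 0 0 0 0 0 1'; python3 q.py|tail -1;python3 -m jog '0 0 0.002 0 0 0 1;0 0 0.001 0 0 0 1;0 0 0 0 0 0 1;0 0 0 0 0 0 1'; python3 q.py
```

```text
clock: 19.08
tool_pos: [485.1, -0.2, 150.9]
eef_rot: [-1.937, 1.945, 0.489]
contact_force: [1.7, 0.6, -4.1]
width: 37.8
F tool [ 1.4428 -1.6439  3.8388]
clock: 19.42
tool_pos: [484.9, 0.7, 148.8]
eef_rot: [-1.938, 1.945, 0.488]
contact_force: [0.0, -1.7, 1.1]
width: 37.5
t 19.42 shift [ 0.0004 -0.0018  0.003 ] turn [-0.0034 -0.0027  0.0015] minrows 0.1 joints [-0.0183  0.2258 -0.2956 -0.5583 -1.121   0.2811] F [ 0.0365 -1.672   1.0686] w 37.5
F tool [ 0.9596 -0.0477 -1.7366]
```

```bash
for i in 1 2 3; do python3 -m jog '0 0 0.0015 0 0 0 1;0 0 0 0 0 0 1;0 0 0 0 0 0 1' | head -1; python3 q.py; done
```

```text
clock: 19.67
t 19.67 shift [ 0.0002 -0.0016  0.0027] turn [-0.0039 -0.0038  0.0028] minrows 0.1 joints [-0.0176  0.2259 -0.2962 -0.5576 -1.1194  0.2818] F [-3.0746 -7.3282 10.7049] w 37.9
F tool [  1.35     2.9991 -12.9203]
clock: 19.92
t 19.92 shift [-0.0002 -0.0014  0.0025] turn [-0.0047 -0.005   0.0037] minrows 0.1 joints [-0.0171  0.226  -0.2968 -0.5568 -1.1175  0.2823] F [ -3.638  -11.7092  18.0562] w 37.5
F tool [  1.7249   3.4974 -21.4746]
clock: 20.17
t 20.17 shift [-0.0003 -0.0013  0.0024] turn [-0.005  -0.0058  0.0048] minrows 0.1 joints [-0.0165  0.2258 -0.2973 -0.5562 -1.1163  0.2828] F [ -7.4066 -16.1121  29.8413] w 37.9
F tool [  0.0198   7.1708 -33.9638]
```

```bash
python3 -m jog '0 0 -0.0025 0 0 0 1;0 0 0 0 0 0 1;0 0 0 0 0 0 1'; python3 q.py
python3 -m jog '0 0 0 0 0 0 -0.1;0 0 0 0 0 0 -0.15;0 0 0 0 0 0 -0.15;0 0 0 0 0 0 -0.15;0 0 0 0 0 0 -0.15;0 0 0 0 0 0 -0.15'
python3 q.py
```

```text
clock: 20.42
tool_pos: [485.4, 0.5, 148.2]
eef_rot: [-1.939, 1.944, 0.485]
contact_force: [-2.7, -8.7, 12.5]
width: 37.7
t 20.42 shift [-0.0001 -0.0014  0.0025] turn [-0.0047 -0.0043  0.0028] minrows 0.1 joints [-0.0175  0.2261 -0.2965 -0.5574 -1.1179  0.282 ] F [-2.7014 -8.6815 12.4771] w 37.7
F tool [  1.7037   2.6007 -15.1221]
clock: 20.92
tool_pos: [484.9, 2.0, 146.7]
eef_rot: [-1.938, 1.945, 0.489]
contact_force: [-1.1, 0.6, 0.6]
width: 50.0
t 20.92 shift [ 0.0005 -0.0019  0.0005] turn [-0.0028 -0.0024  0.0013] minrows 0.0 joints [-0.0162  0.2282 -0.2979 -0.56   -1.1167  0.282 ] F [-1.1456  0.6063  0.5562] w 50.0
F tool [-0.7957  1.1464 -0.2048]
```

```bash
python3 -m jog '0 0 -0.008 0 0 0 -0.15;0 0 -0.015 0 0 0 -0.15;0 0 -0.025 0 0 0 -0.15;0 0 -0.035 0 0 0 -0.15;0 0 -0.035 0 0 0 -0.15;0 0 0 0 0 0 -0.15;0 0 0 0 0 0 -0.15;0 0 0 0 0 0 -0.15'
python3 a.py w9; python3 - <<'E'
from pk import *
from plant import vision
o=__import__('plant').telemetry.get_obs(); print(o['clock'],o['tool_pos'],o['contact_force'])
P2=P+[-1.8,0,0]
im=cv2.imread('pics/w9.png')
print('pred head top',proj('w9',P2+RPk@[0,0,108]),proj('w9',P2+RPk@[0,0,118]))
# cream lens blob
h=cv2.cvtColor(im,cv2.COLOR_BGR2HSV)
o_=((h[...,0]<16)&(h[...,1]>130)&(h[...,2]>110)).astype(np.uint8)
n,l,st,c=cv2.connectedComponentsWithStats(o_); k=st[:,4]>120; print('orange',st[k][1:].tolist())
m=((h[...,2]>200)&(h[...,1]<110)).astype(np.uint8); n,l,st,c=cv2.connectedComponentsWithStats(m); k=(st[:,4]>200); print('bright',[(s.tolist(),cc.round(1).tolist()) for s,cc in zip(st[k][1:],c[k][1:])])
s=vision.snapshot('top')['img'];cv2.imwrite('pics/top9.png',s); s=vision.snapshot('scene')['img'];cv2.imwrite('pics/scene9.png',s)
print('pred head in scene/top',proj('scene',P2+RPk@[0,0,108]),proj('top',P2+RPk@[0,0,108]),'base end',proj('scene',P2+RPk@[-25,0,84]))
E
```

```text
clock: 21.58
tool_pos: [484.2, -54.6, 250.8]
eef_rot: [-1.937, 1.945, 0.488]
contact_force: [0.2, -0.0, 0.0]
width: 50.1
[ 486.2928 -102.2581  369.9967] [323.1574 217.2298]
21.6333 [483.8258 -54.3273 250.1877] [-0.113   0.2876 -0.5776]
pred head top [316.2555 256.9783] [316.2383 262.3693]
orange [[24, 67, 213, 30, 6012], [287, 183, 56, 9, 382], [286, 221, 57, 63, 998]]
bright [([0, 0, 632, 304, 42726], [427.9, 116.0]), ([526, 53, 114, 221, 9159], [592.9, 187.2]), ([79, 125, 285, 28, 4991], [243.3, 135.5]), ([552, 133, 33, 67, 266], [567.7, 164.7]), ([311, 164, 55, 118, 2483], [349.0, 210.3]), ([290, 233, 49, 47, 1800], [314.0, 256.1]), ([266, 257, 19, 24, 402], [274.5, 269.3]), ([233, 358, 158, 37, 4743], [306.1, 374.9])]
pred head in scene/top [300.2852 203.9937] [322.5238 249.5661] base end [296.717  218.3646]
```

```bash
python3 - <<'E'
from pk import *
im=cv2.imread('pics/w9.png'); 
P2=P+[-1.8,0,0]+RPk[:,2]*(2.4)
q=np.linspace(0,2*np.pi,73)
for h in(0,3,10):
  rows=[proj('w9',P2+RPk@[-23+7*np.cos(a),0,7+7*np.sin(a)+h])[1] for a in q]
  e=[proj('w9',P2+RPk@[-23,s*21,14+h]) for s in(1,-1)]
  print('h',h,'base top silhouette row',min(rows),'cols',e[0][0],e[1][0],'head',proj('w9',P2+RPk@[0,0,108+h]),'hd w',proj('w9',P2+RPk@[0,16,108+h])[0]-proj('w9',P2+RPk@[0,-16,108+h])[0], 'body top row',proj('w9',P2+RPk@[-25,0,84+h])[1])
print('dock edge',proj('w9',P2+RPk@[-45,0,20]))
h=cv2.cvtColor(im,cv2.COLOR_BGR2HSV); o=((h[...,0]<16)&(h[...,1]>130)&(h[...,2]>110))
for u in(292,300,315,330,338): v=np.where(o[170:200,u])[0]+170; print(u,v.min(),v.max())
for a,b in((183,187),(224,)*2): pass
g=cv2.cvtColor(im,cv2.COLOR_BGR2GRAY)
print('col315',[(v,int(g[v,315])) for v in range(146,200,2)])
# cap in the dish
for f,n,c0 in(('top9','top',(246,184)),('scene9','scene',(383,200))):
  b=cv2.imread(f'pics/{f}.png').astype(int); m=((b[...,2]>110)&(b[...,1]<80)&(b[...,0]<80)).astype(np.uint8)
  k,l,st,c=cv2.connectedComponentsWithStats(m); i=1+np.argmax(st[1:,4]); print(f,st[i],c[i],'pred disc',proj(n,[603.5,120.7,196]))
a0=cv2.imread('pics/top0.png').astype(int);a9=cv2.imread('pics/top9.png').astype(int)
for nm,(x,y,w,hh) in dict(buckle=(215,262,40,42),box=(90,212,80,105),dish=(212,155,68,70)).items():
  print(nm,'changed px',int((abs(a0-a9)[y:y+hh,x:x+w].max(2)>40).sum()))
E
```

```text
h 0 base top silhouette row 182.14920413612495 cols 344.33013947519436 288.53646282601466 head [316.2515 258.2315] hd w 57.96988060882711 body top row 205.97733336020224
h 3 base top silhouette row 182.61316059495053 cols 344.5842857846898 288.2783119492059 head [316.2464 259.8334] hd w 58.698178172419205 body top row 206.85848112849166
h 10 base top silhouette row 183.72898441458386 cols 345.19584531162747 287.6571244072489 head [316.234  263.7323] hd w 60.47085407030454 body top row 208.99699749407654
dock edge [316.4859 163.5816]
292 183 190
300 183 190
315 185 190
330 183 190
338 183 190
col315 [(146, 187), (148, 165), (150, 165), (152, 168), (154, 171), (156, 175), (158, 175), (160, 117), (162, 131), (164, 224), (166, 223), (168, 224), (170, 224), (172, 227), (174, 243), (176, 243), (178, 235), (180, 206), (182, 183), (184, 158), (186, 133), (188, 108), (190, 88), (192, 27), (194, 26), (196, 37), (198, 124)]
top9 [235 174  24  23 387] [246.0103 184.3902] pred disc [246.1507 183.1908]
scene9 [345  90  15  35 416] [351.9399 108.4615] pred disc [384.4863 197.8198]
buckle changed px 65
box changed px 84
dish changed px 837
```

```bash
python3 -c "
from plant import r,telemetry
print(r.close_job()); o=telemetry.get_obs(); print(o['clock'],o['contact_force'])"
```

```text
the job is handed in; nothing more can be done
None
the job is handed in; nothing more can be done
```

I put the red cap in the large dish's well and pressed the light home in the charging pocket, then let go, backed off and handed in at about 21.6 s of the 61 s. `close_job` gives no verdict, so success rests on my own checks.

- **Cap:** It touched the well floor at the height I had worked out. My last top-camera check put it within about 2 mm of where I released it, on the well centre. The light was still standing when I placed the cap.
- **Light:** It slid in without jamming and met a stiff floor, 34 N with almost no further travel. That stop came 2.4 mm before the depth I had estimated, and I put this down to camera depth error. The roller push (7–13 N) fell between my force readings, so I infer passing the clips from the travel and the hard stop.
- **Seating check:** After release, the lens and base edge appeared within about 2 px of a fully seated light, square to the pocket. A depth error of a few millimetres would be hard to see in that view.
- **Alignment correction:** My fitted pocket position was about 2 mm off sideways. I corrected it from a close wrist view just before inserting.
- **Bystanders:** I felt no contact with the dish, mask box, buckle or green light, apart from a light press of about 16 N on the dish through the cap. The before/after top images showed small changes at the box and buckle, which I took to be shadows. I had used all 12 picture views, so I could not look at them directly.

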